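Set a bearing cup mouth-down in the gauging nest

ROBOT

A 6-joint arm with a two-finger parallel gripper is mounted at the origin on the work surface. World frame = base frame: x ahead of the robot, y to its left, z up, the work surface at z = 0. Lengths are in m, angles in rad, forces in N, time in s.
With the tool pointing down it reaches from about 0.425 to 0.95 m from the base axis. Payload 3.5 kg.
Tool frame: the origin (TCP) lies between the finger pads; the fingertips stand 19 mm ahead of it and the grasp point (between the pads) is the TCP; z points along the fingers, y is the line along which they close (so a half turn about z gives the same grasp; the last joint's range is limited). The gripper opens to 85 mm and grips with 20 to 120 N. Pads are 22 mm wide; open, the fingers measure 114 mm over their backs; the gripper's body (76 mm by 85 mm) begins 54 mm behind the grasp point. The pads swing forward as they close: fully open they stand 13 mm farther back than shut.
Start: joints at [-1.353, 0.286, 1.577, -0, 1.279, -0.15], TCP at [0.243, -0.63, 0.25] pointing down, gripper open.
Joint ranges: [-2.77, 2.77], [-0.9, 2.22], [0.21, 2.48], [-1.53, 4.67], [0.24, 2.81], [-2.84, 2.84]. Speed limits (rad/s): [2.79, 2.79, 3.14, 3.14, 3.14, 3.14].

INTERFACE

Orientations are given as a unit quaternion [x, y, z, w].
In Python, from plant import monitor, eyes, ctrl gives the robot as it stands.
- The arm moves only by the shell command python3 -m handwheel 'ROWS' [FORCE]. ROWS is JSON, a list of rows, each a list of 7 numbers: the shift along the tool's x, y, z in units of 40 cm (1.0 is 40 cm), then the turn, a rotation vector about the tool's x, y, z in units of pi rad (1.0 is pi rad), then the opening, from -1 (shut) to 1 (fully open). A call has 1 to 12 rows; each row is the pose to reach, as a shift and turn from the pose commanded when the call began, along the tool's axes at that moment, turning the shorter way round; what a row does not reach only later rows make up. A row lasts 1/8 s, in which the tool goes at most 62.5 mm and 10.7 degrees, less where a joint would pass 70% of its speed; a pose out of reach is approached as far as the arm can. A call with a number of a shift or a turn outside -1 to 1 is refused whole. A call with a gripper value outside its range is refused whole. The fingers move at their own pace and stop on an object; FORCE is the grip in N (left out, the last holds). Time passes only in rows, so rows that repeat a pose let the fingers close. It gives the time, the measured TCP pose, the force, the opening and the grip force at its end, in the units of the state.
- monitor.get_state(): the state, without advancing time (a new reading comes with each control period).
- eyes.read_camera(name): name is "scene" or "top" or "wrist"; returns the picture (384x512x3 uint8, red, green, blue); there is no depth.
- eyes.camera_params(name): a dict with "K" (3x3 intrinsics, pixels), "R" (3x3) and "t" (3): a world point X has camera coordinates R X + t. Camera axes: x right, y down, z forward; pixel columns grow to the right and rows downward; lengths in m; the calibration is good to about 2 mm. A picture is of the moment at which its call begins: read the wrist's pose just before it. camera_params takes no time and is no camera call; for the wrist camera it gives the pose at the moment of the call.
- ctrl.sign_off(): hands the job in; it is judged then, once.
The state is a dict: "time": time; "qpos": joint angles; "dq": joint speeds; "joint_efforts": joint torques, N m; "eef_pos": TCP position; "tcp_rot": TCP orientation; "contact_force": force on the tool from outside, world axes, zero at the start; "wrist_torque": the same for the moment, N m; "opening": opening from 0.0 (shut) to 1.0 (fully open); "finger_force": force on a finger pad.
Only numpy, scipy, OpenCV 4.12 (cv2) and the standard library are available. Lean on these libraries where they do the work, as an engineer would, in place of code of your own. Each camera call takes 0.05 s, during which the arm holds its last target. There are 200 camera calls.

TASK

Take the bearing cup that lies on its side in the V-cradle and put it in the round recess of the gauging nest with its open mouth down and its closed, bossed end up, sitting flat on the floor of the recess. Lower it in rather than dropping it, let go of it, and leave the other loose things on the bench where they are.

Things in the scene. Friction and masses are not known exactly. Their poses are not given: they have to be found in the camera images.
- cup: Round aluminium cup, 0.28 kg, outer diameter 60 mm, 60 mm long, wall 5 mm, open at one end (mouth), the other closed by an 8 mm end with a boss (diameter 24, 8 mm high). Origin: centre of the mouth's rim plane; z runs along the axis from mouth to boss (up when it stands mouth-down). Centre of mass about 41 mm from the mouth. At the start it lies in the cradle, axis level, 45 mm above the bench.
- cradle: Fixed dark V-cradle that carries the cup at the start: base 90 (x) by 66 mm, 10 mm high, and two 45-degree rails along x, 56 mm long, under the cup; they reach 27 mm from its axis sideways and 27 mm above the bench, so the cup's flanks are free above that. Origin: centre of its underside. The cup's mouth faces the cradle's +x.
- nest: Fixed square steel gauging nest, 140 x 140 mm, 25 mm high, with one round recess in the middle of its top: diameter 68 mm, 8 mm deep, with a 3 mm chamfer at its mouth. Origin: centre of its underside, on the bench; z up.
- nest_floor (a point): Centre of the floor of the nest's recess, 17 mm above the bench (8 mm below the top of the nest); z up. The seated cup's origin lies at this height, within 4 mm of this point sideways.
- bearing_ring: Loose steel bearing ring lying flat, outer diameter 80 mm, bore 62 mm, 18 mm high. Origin: centre of its underside. Bystander.
- setting_block: Loose steel setting block, 70 x 30 x 24 mm high. Origin: centre of its underside. Bystander.
- hex_driver: Loose screwdriver with a black handle, 190 mm long, lying on the bench. Bystander.
- master_disc: Loose dark steel master disc, diameter 70 mm, 22 mm high, with a 28 mm hub rising to 34 mm. Origin: centre of its underside. Bystander.
- oil_jar: Loose closed amber glass jar, diameter 56 mm, 85 mm high, standing. Origin: centre of its underside. Bystander.
Mind the look-alikes: they are no part of the job. There is more than one size of the cup; the one meant has the size given above.

How it is judged:
At the end, for the whole second after the job is handed in: The cup stands in the recess mouth-down (its z axis within 0.07 rad of straight up), its mouth centre within 6 mm sideways and 3 mm in height of the recess floor's centre, at rest (under 0.02 m/s) and released (horizontal distance between cup and nest_floor below 0.006 m and z of cup in the frame of nest_floor between -0.003 and 0.003 m and angle between cup's own z axis and vertical below 0.07 rad and linear speed of cup below 0.02 m/s); the robot touches nothing.
It fails at once if the cup is dropped (it moves faster than 0.7 m/s, a fall of about 25 mm, with no finger touching it) (linear speed of cup above 0.7 m/s and contact force between the fingers and cup below 0.2 N).
It fails at once if another loose thing on the bench is moved by more than 30 mm (distance of any of bearing_ring, setting_block, hex_driver, master_disc, oil_jar from where it was at the start of the episode above 0.03 m).
It also fails if it takes over 38 s, if anything falls off the work surface, if the arm or the gripper's body presses on something with over 40 N, if the wrist force passes 120 N, or if a joint passes its speed limit or range.

## Working session

There is one attempt and no reset: what is moved stays moved. The work goes in short steps, Python scripts to look and compute and a shell command to move; the robot and the scene stay as the last step left them, time stands still between calls to the robot, and variables do not carry over. Pictures are saved under pics/ and viewed, at most 10 in all, crops included, and the job is handed in when it is done.

```bash
mkdir -p pics; ls; cat > h.py <<'E'
import numpy as np, cv2
from plant import monitor, eyes, ctrl
def grab(n,f):
    p=eyes.camera_params(n); im=eyes.read_camera(n); cv2.imwrite(f'pics/{f}.png',cv2.cvtColor(im,cv2.COLOR_RGB2BGR)); 
    np.savez(f'pics/{f}.npz',K=p['K'],R=p['R'],t=p['t']); return im,p
def ray(p,uv):
    K,R,t=[np.array(p[k]) for k in 'KRt']; d=R.T@np.linalg.solve(K,[uv[0],uv[1],1]); return -R.T@t, d/np.linalg.norm(d)
def onplane(p,uv,z):
    c,d=ray(p,uv); return c+d*(z-c[2])/d[2]
def tri(l):
    A=np.zeros((3,3));b=np.zeros(3)
    for p,uv in l:
        c,d=ray(p,uv);M=np.eye(3)-np.outer(d,d);A+=M;b+=M@c
    return np.linalg.solve(A,b)
def proj(p,X):
    K,R,t=[np.array(p[k]) for k in 'KRt']; q=K@(R@np.array(X)+t); return q[:2]/q[2]
E
python3 - <<'E'
from h import *
ims=[]
for n in ['scene','top']:
    im,p=grab(n,n+'0'); ims.append(im)
    c,_=ray(p,(256,192)); print(n,c.round(3),onplane(p,(256,192),0).round(3),p['K'][0][0])
print(monitor.get_state())
E
```

```text
pics
scene [ 1.151 -0.734  0.896] [0.507 0.045 0.   ] 441.2862903974579
top [ 0.455 -0.002  1.072] [ 0.575 -0.018  0.   ] 414.80808885322176
{'time': 0.1, 'qpos': array([-1.35302078e+00,  2.87104537e-01,  1.57803862e+00, -2.05774352e-05,
        1.27861084e+00, -1.50029543e-01]), 'dq': array([-0.00096799, -0.00274124, -0.00390956, -0.0018842 ,  0.00090371,
       -0.00255727]), 'joint_efforts': array([ 6.83264698e-04, -4.07295942e+01, -2.93699920e+01, -1.40928810e-04,
        3.43593747e-03,  2.55695667e-06]), 'eef_pos': array([ 0.24259099, -0.62930089,  0.24906281]), 'tcp_rot': array([ 9.83136414e-01,  1.82870511e-01, -4.64422459e-05, -1.07971417e-03]), 'contact_force': array([ 0.95805365, -0.07536483, -0.19143165]), 'wrist_torque': array([ 0.01276108, -0.0722044 ,  0.02554907]), 'finger_force': 0.0, 'opening': 0.997760633182411}
```

View pics/top0.png

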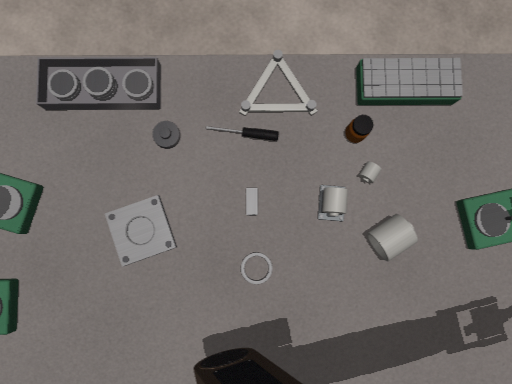

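View pics/scene0.png

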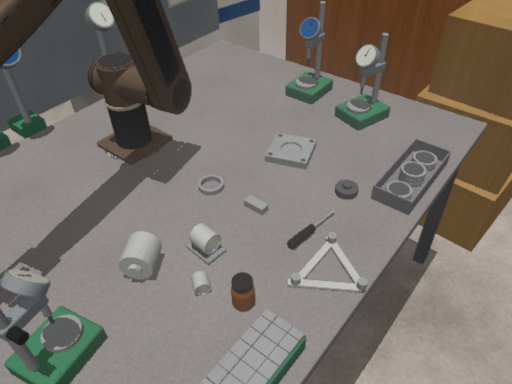

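The top view shows the cradled cup at (335,200), a larger cup at (392,237), a smaller one at (370,172), three cups in the rack at (65/98/138,83), and the nest at (140,231). In the scene view the cradled cup is at (206,238), the large one at (140,255), the small one at (201,283), and the nest at (291,150).

Candidates: top (335,200) in cradle, (392,237) large, (370,172) small, and the rack cups. By the description I choose (335,200). Next is the close crop, with both views side by side.

```bash
python3 - <<'E'
import cv2,numpy as np
a=cv2.imread('pics/top0.png')[170:235,300:365]; b=cv2.imread('pics/scene0.png')[215:270,175:240]
c=cv2.imread('pics/top0.png')[190:270,100:180]
d=cv2.imread('pics/scene0.png')[128:173,260:323]
f=lambda i:cv2.resize(i,(300,300*i.shape[0]//i.shape[1]),interpolation=cv2.INTER_CUBIC)
o=np.zeros((600,610,3),np.uint8)
for i,(x,y) in zip([a,b,c,d],[(0,0),(305,0),(0,300),(305,300)]):
    g=f(i)[:300]; o[y:y+g.shape[0],x:x+300]=g
cv2.imwrite('pics/crop1.png',o)
E
```

```text
(no output)
```

View pics/crop1.png

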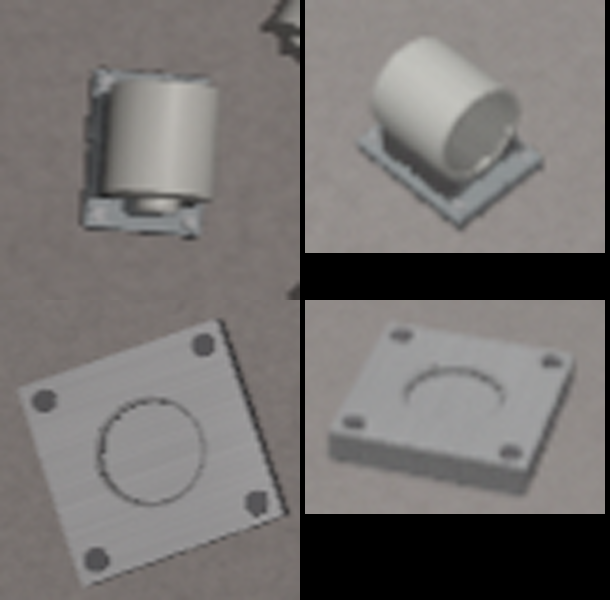

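The crop confirms the cradled cup. Its closed, bossed end faces -x (bottom of the top view, about (332,215)) and its mouth faces +x, as seen in the scene view at about (213,244). The nest has four dark screw dots around the recess, and I'll triangulate those.

```bash
cat >> h.py <<'E'
def load(f): 
    return cv2.imread(f'pics/{f}.png'), dict(np.load(f'pics/{f}.npz'))
def dot(g,uv,r=5):
    x,y=int(round(uv[0])),int(round(uv[1])); w=g[y-r:y+r+1,x-r:x+r+1].astype(float); m=np.clip(np.percentile(w,80)-12-w,0,None)
    Y,X=np.mgrid[y-r:y+r+1,x-r:x+r+1]; return np.array([(m*X).sum(),(m*Y).sum()])/m.sum()
E
python3 - <<'E'
from h import *
T,pt=load('top0'); S,ps=load('scene0'); gt=cv2.cvtColor(T,6); gs=cv2.cvtColor(S,6)
dt=[dot(gt,u) for u in [(111.7,216.9),(154.1,201.9),(125.6,259.3),(168.5,243.9)]]
ds=[dot(gs,u,4) for u in [(280.4,135.4),(311.9,140.8),(270.3,153.8),(303.3,159.9)]]
P=[]
for u in dt:
    w=onplane(pt,u,.025); q=proj(ps,w); v=min(ds,key=lambda v:np.linalg.norm(v-q)); X=tri([(pt,u),(ps,v)]); P.append(X); print(u.round(1),w.round(4),q.round(1),v.round(1),X.round(4))
print('nest centre',np.mean(P,0).round(4), np.mean([onplane(pt,u,.025) for u in dt],0).round(4),np.mean([onplane(ps,u,.025) for u in ds],0).round(4))
# cup mask in top
g=gt.copy(); m=((g>150)*255).astype(np.uint8); n,l,s,c=cv2.connectedComponentsWithStats(m); k=l[198,335]; print(s[k],c[k])
for u in [(324.3,186.9),(347,187.3),(323.2,211.6),(345.5,212.9)]: print(onplane(pt,u,.045).round(4))
a,b=onplane(pt,(335.65,187.1),.075),onplane(pt,(334.3,212.2),.075); print(a,b,'axis mid est',np.degrees(np.arctan2((a-b)[1],(a-b)[0])))
print('boss', onplane(pt,(333,214),.05))
print('mouth scene z.045', onplane(ps,(213.1,244.3),.045))
E
```

```text
[111.3 216.5] [0.5149 0.3461 0.025 ] [312.3 140.5] [313.1 141.5] [0.5159 0.3486 0.0196]
[154.4 201.1] [0.5522 0.239  0.025 ] [303.9 159.8] [303. 162.] [0.5514 0.2395 0.0162]
[125.7 259.4] [0.4077 0.3085 0.025 ] [280.3 134.9] [279.9 134.5] [0.4075 0.3074 0.0276]
[168.7 244.1] [0.444  0.2024 0.025 ] [270.3 153.4] [269.5 155.9] [0.4425 0.2033 0.0136]
nest centre [0.4793 0.2747 0.0192] [0.4797 0.274  0.025 ] [0.483  0.2676 0.025 ]
[329 188  16  24 326] [336.8803681  199.53067485]
[ 0.581  -0.1883  0.045 ]
[ 0.5793 -0.2453  0.045 ]
[ 0.5191 -0.1838  0.045 ]
[ 0.5152 -0.2394  0.045 ]
[ 0.57647253 -0.21049762  0.075     ] [ 0.5154496  -0.20533529  0.075     ] axis mid est -4.835507823723284
boss [ 0.5125559  -0.20706539  0.05      ]
mouth scene z.045 [ 0.57700825 -0.21899812  0.045     ]
```

```bash
cat >> h.py <<'E'
from scipy.spatial.transform import Rotation as Ro
def toolR(yaz,tilt):
    # tool down, y_t azimuth yaz(deg); tilt about y_t (deg): + makes z_t lean toward the down-pose x_t
    y=np.array([np.cos(np.radians(yaz)),np.sin(np.radians(yaz)),0]); z=np.array([0,0,-1.]); x=np.cross(y,z)
    R=np.c_[x,y,z]; return Ro.from_matrix(R)*Ro.from_euler('y',tilt,degrees=True)
def plan(pos,R,s=None):
    s=s or monitor.get_state(); R0=Ro.from_quat(s['tcp_rot']); d=R0.inv().apply(np.array(pos)-s['eef_pos'])/.4
    r=(R0.inv()*R).as_rotvec()/np.pi; print('row',d.round(4),r.round(4),'deg',np.linalg.norm(r)*180,'mm',np.linalg.norm(d)*400)
E
python3 - <<'E'
from h import *
p=eyes.camera_params('wrist'); s=monitor.get_state(); c,d=ray(p,(256,192)); R0=Ro.from_quat(s['tcp_rot'])
print('cam in tool',R0.inv().apply(c-s['eef_pos']).round(3),R0.inv().apply(d).round(3),p['K'][0][0],'right axis',R0.inv().apply(np.array(p['R'])[0]).round(2))
R=toolR(-94.8,35); print(R.as_matrix().round(2))
g=np.array([.548+.003,-.2142,.045]); plan(g-R.apply([0,0,.13]),R)
plan([.5,-.21,.3],toolR(-94.8,0))
E
```

```text
cam in tool [ 0.083  0.001 -0.125] [-0.325  0.003  0.946] 306.96810390784157 right axis [-0.  1. -0.]
[[ 0.82 -0.08  0.57]
 [-0.07 -1.   -0.05]
 [ 0.57 -0.   -0.82]]
row [ 0.9248 -0.7719  0.2459] [-0.0446  0.1911  0.139 ] deg 43.2920566966968 mm 491.78612106131123
row [ 0.9774 -0.747  -0.1254] [-7.000e-04  1.000e-04  1.437e-01] deg 25.874311418626423 mm 494.63848399711924
```

```bash
python3 -m handwheel '[[0.925,-0.772,0.14,-0.0446,0.191,0.139,1],[0.925,-0.772,0.14,-0.0446,0.191,0.139,1],[0.925,-0.772,0.14,-0.0446,0.191,0.139,1],[0.925,-0.772,0.14,-0.0446,0.191,0.139,1],[0.925,-0.772,0.14,-0.0446,0.191,0.139,1],[0.925,-0.772,0.14,-0.0446,0.191,0.139,1],[0.925,-0.772,0.14,-0.0446,0.191,0.139,1],[0.925,-0.772,0.14,-0.0446,0.191,0.139,1],[0.925,-0.772,0.14,-0.0446,0.191,0.139,1],[0.925,-0.772,0.14,-0.0446,0.191,0.139,1],[0.925,-0.772,0.14,-0.0446,0.191,0.139,1]]'
python3 - <<'E'
from h import *
grab('wrist','w1'); s=monitor.get_state(); print(s['eef_pos'],s['qpos'].round(3),s['time'],Ro.from_quat(s['tcp_rot']).as_matrix().round(3))
p=load('w1')[1]; print([proj(p,x).round(0) for x in [(.58,-.217,.045),(.517,-.2116,.045)]])
E
```

```text
time: 1.48
eef_pos: [0.4767, -0.21, 0.1946]
tcp_rot: [0.953, -0.041, 0.301, 0.014]
contact_force: [0.2, -0.3, 0.3]
opening: 1.0
finger_force: 0.0
[ 0.47661841 -0.21013124  0.19457388] [-0.778 -0.255  2.312  0.614  0.684  0.473] 1.525 [[ 0.816 -0.086  0.572]
 [-0.069 -0.996 -0.052]
 [ 0.574  0.003 -0.819]]
[array([251., 173.]), array([251., 235.])]
```

View pics/w1.png

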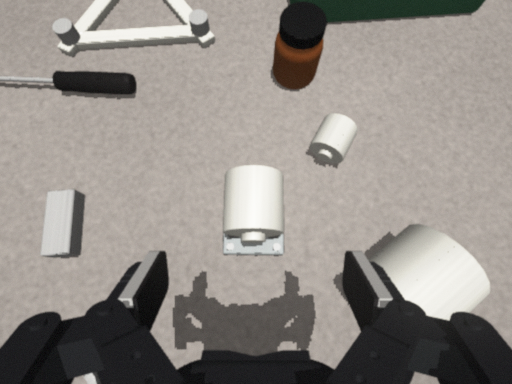

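Wrist view: the cradled cup spans columns 224–284 and rows 166–238, with its boss at (253,237) facing the robot. It is centred between the open fingers, and the neighbours are well clear. Next I refine the axis using silhouette planes from two views.

```bash
cat >> h.py <<'E'
def sil_plane(p,l1,l2):
    # plane through camera containing a cylinder's axis: bisector of two tangent planes, each given by 2 pixels
    n=[]
    for a,b in (l1,l2):
        c,d1=ray(p,a);_,d2=ray(p,b);v=np.cross(d1,d2);n.append(v/np.linalg.norm(v))
    if n[0]@n[1]<0:n[1]=-n[1]
    v=n[0]+n[1]; v/=np.linalg.norm(v); return v,c,np.degrees(np.arccos(n[0]@n[1]))
def edges(g,rows,c0,r=60,thr=None):
    L=[];Rr=[]
    for y in rows:
        d=np.diff(cv2.GaussianBlur(g,(3,3),0)[y].astype(float)); 
        a=c0-r+np.argmax(d[c0-r:c0]); b=c0+np.argmin(d[c0:c0+r])
        sub=lambda i,s:i+.5+.5*(s*d[i-1]-s*d[i+1])/(s*d[i-1]-2*s*d[i]+s*d[i+1]+1e-9)
        L.append(sub(a,1));Rr.append(sub(b,-1))
    rows=np.array(rows); f=lambda q:(lambda k:np.polyfit(rows[k],np.array(q)[k],1))(abs(np.array(q)-np.median(q))<5)
    e=lambda k:[(np.polyval(k,rows[0]),rows[0]),(np.polyval(k,rows[-1]),rows[-1])]
    return e(f(L)),e(f(Rr))
E
python3 - <<'E'
from h import *
W,pw=load('w1'); S,ps=load('scene0'); T,pt=load('top0')
g=cv2.cvtColor(W,6); l,r=edges(g,list(range(178,226)),254); print(l,r)
nw,cw,aw=sil_plane(pw,l,r); print('dist from radius',.03/np.sin(np.radians(aw/2)))
lt,rt=edges(cv2.cvtColor(T,6),list(range(190,210)),335,18); print(lt,rt)
nt,ct,at=sil_plane(pt,lt,rt)
ns,cs,as_=sil_plane(ps,[(201,223.2),(220.5,236.7)],[(190.2,239.9),(204.3,252.3)])
for nm,(n,c) in dict(scene=(ns,cs),top=(nt,ct)).items():
    d=np.cross(nw,n); d/=np.linalg.norm(d); d*=np.sign(d[0])
    A=np.array([nw,n,[1,0,0]]); X=np.linalg.solve(A,[nw@cw,n@c,.548]); print(nm,'pt',X.round(4),'dir',d.round(3),np.degrees(np.arctan2(d[1],d[0])))
# intersection of w1 and top planes with z=.045
for n,c in ((nw,cw),(nt,ct)):
    y=[(n@c-n[0]*x-n[2]*.045)/n[1] for x in (.518,.548,.578)]; print(np.round(y,4),np.degrees(np.arctan2(y[2]-y[0],.06)))
# ends: column profile along axis, w1
col=g[150:250,254].astype(int); d=np.diff(col); print('rows edges',150+np.argmax(d[:30]), [(150+i,d[i]) for i in range(60,98) if abs(d[i])>12])
for rr in (165.5,166.5): print(onplane(pw,(254,rr),.075))
print(onplane(pw,(253,243),.057), 'boss face top edge' )
for rr in (229,232,235,238): print(rr,onplane(pw,(240,rr),.07))
E
```

```text
[(np.float64(226.75673603137525), np.int64(178)), (np.float64(224.64026823755933), np.int64(225))] [(np.float64(280.4116091675152), np.int64(178)), (np.float64(281.0630932135033), np.int64(225))]
dist from radius 0.3226486309756842
[(np.float64(324.6341771125715), np.int64(190)), (np.float64(322.88166218703617), np.int64(209))] [(np.float64(346.096485260772), np.int64(190)), (np.float64(344.84561791382237), np.int64(209))]
scene pt [ 0.548  -0.2161  0.042 ] dir [ 0.995 -0.1   -0.015] -5.712993426747275
top pt [ 0.548  -0.2161  0.0294] dir [ 0.994 -0.1    0.048] -5.735654556764836
[-0.2131 -0.2162 -0.2192] -5.7185202169780025
[-0.2097 -0.213  -0.2163] -6.268555951432427
rows edges 164 [(227, np.int64(-54)), (228, np.int64(-69)), (230, np.int64(53)), (231, np.int64(59)), (232, np.int64(15)), (238, np.int64(-17)), (239, np.int64(-70)), (240, np.int64(-50)), (245, np.int64(53)), (246, np.int64(39))]
[ 0.57699962 -0.21943004  0.075     ]
[ 0.57600456 -0.21934484  0.075     ]
[ 0.50741106 -0.21253891  0.057     ] boss face top edge
229 [ 0.51932899 -0.2018755   0.07      ]
232 [ 0.51663504 -0.20167951  0.07      ]
235 [ 0.51395585 -0.20148458  0.07      ]
238 [ 0.5112913  -0.20129072  0.07      ]
```

```bash
python3 - <<'E'
from h import *
R=toolR(-95.7,35); plan([.540,-.2153,.042],R)
E
```

```text
row [-0.0887 -0.0018  0.4036] [-0.0017 -0.0002  0.0039] deg 0.774918376925862 mm 165.2958861658034
```

```bash
python3 -m handwheel '[[-0.088,-0.002,0.1,-0.0017,0,0.004,1],[-0.088,-0.002,0.22,-0.0017,0,0.004,1],[-0.088,-0.002,0.32,-0.0017,0,0.004,1],[-0.088,-0.002,0.37,-0.0017,0,0.004,1],[-0.088,-0.002,0.403,-0.0017,0,0.004,1],[-0.088,-0.002,0.403,-0.0017,0,0.004,1]]'
python3 - <<'E'
from h import *
grab('wrist','w2'); s=monitor.get_state(); print(s['qpos'].round(3)); plan([.540,-.2153,.042],toolR(-95.7,35))
E
```

```text
time: 2.28
eef_pos: [0.54, -0.2145, 0.0411]
tcp_rot: [0.953, -0.047, 0.3, 0.014]
contact_force: [-0.3, 0.4, 1.2]
opening: 1.0
finger_force: 0.0
[-0.682  0.19   2.234  1.057  0.372  0.05 ]
row [ 0.0003  0.0019 -0.0004] [-0.0004  0.0001  0.    ] deg 0.07434273568344195 mm 0.80640005656401
```

View pics/w2.png

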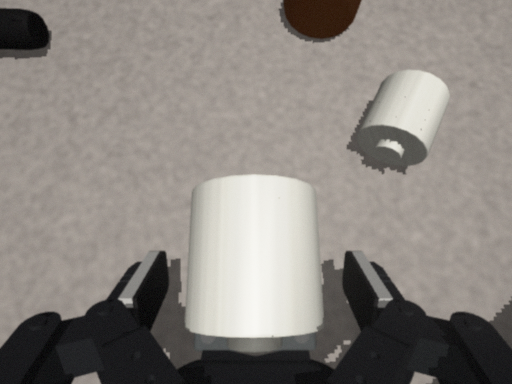

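The cup is centred between the pads: its edges are at columns 189 and 321, and the pads' inner sides at about 160 and 350. I close the gripper now, and fit the arm's kinematics to check whether the placing pose is reachable.

```bash
python3 -m handwheel '[[0,0.001,0,0,0,0,-1],[0,0.001,0,0,0,0,-1],[0,0.001,0,0,0,0,-1],[0,0.001,0,0,0,0,-1],[0,0.001,0,0,0,0,-1]]' 60
cat >> h.py <<'E'
from scipy.optimize import least_squares
Y=lambda a:Ro.from_euler('y',a); Z=lambda a:Ro.from_euler('z',a)
def fk(q,k):
    d1,a1,L1,a3,L2,d6=k; R=Z(q[0]); p=R.apply([a1,0,d1]); R=R*Y(q[1]); p=p+R.apply([0,0,L1]); R=R*Y(q[2]); p=p+R.apply([a3,0,L2])
    R=R*Z(q[3])*Y(q[4]); p=p+R.apply([0,0,d6]); return p,R*Z(q[5])
E
python3 - <<'E'
from h import *
s=monitor.get_state()
D=[([-1.35302078e+00,2.87104537e-01,1.57803862e+00,0,1.27861084e+00,-1.50029543e-01],[.24259,-.6293,.24906],[.98314,.18287,0,-.00108]),
([-.778,-.255,2.312,.614,.684,.473],[.47662,-.21013,.19457],[.953,-.041,.301,.014]),(s['qpos'],s['eef_pos'],s['tcp_rot']),([-.682,.19,2.234,1.057,.372,.05],[.54,-.2145,.0411],[.953,-.047,.3,.014])]
f=lambda k:np.concatenate([fk(q,k)[0]-p for q,p,_ in D])
r=least_squares(f,[.3,0,.4,0,.4,.25]); print(r.x.round(4),np.abs(r.fun).max())
for q,p,o in D: 
    R=fk(q,r.x)[1]; E=R.inv()*Ro.from_quat(o); print(np.degrees(E.as_rotvec()).round(1))
print(s['opening'],s['finger_force'],s['qpos'].round(3))
np.save('k.npy',r.x)
E
```

```text
time: 2.95
eef_pos: [0.5406, -0.2141, 0.0433]
tcp_rot: [0.952, -0.046, 0.301, 0.015]
contact_force: [-4.8, 1.6, 6.4]
opening: 0.698
finger_force: 63.4
[ 0.5587 -0.1974  0.6159  0.1677  0.7739  0.5274] 0.09829538790305953
[-0.  0. 90.]
[ 0.   0.1 90.1]
[-0.  0. 90.]
[ 0.1 -0.  90. ]
0.698267004212264 63.437239872291684 [-0.681  0.187  2.235  1.057  0.373  0.049]
```

```bash
cat >> h.py <<'E'
def fk(q,k):
    d1,b,L1,a3,L2,d6=k; R=Z(q[0]); p=R.apply([0,b,d1]); R=R*Y(q[1]); p=p+R.apply([0,0,L1]); R=R*Y(q[2]); p=p+R.apply([a3,0,L2])
    R=R*Z(q[3])*Y(q[4]); p=p+R.apply([0,0,d6]); return p,R*Z(q[5]+np.pi/2)
LO=np.array([-2.77,-.9,.21,-1.53,.24,-2.84]);HI=np.array([2.77,2.22,2.48,4.67,2.81,2.84])
def ik(pos,R,q0,k):
    f=lambda q:(lambda a:np.r_[(a[0]-pos)*5,(a[1].inv()*R).as_rotvec()])(fk(q,k))
    r=least_squares(f,np.clip(q0,LO+1e-3,HI-1e-3),bounds=(LO,HI)); return r.x,np.abs(r.fun).max()
E
python3 - <<'E'
from h import *
s=monitor.get_state()
D=[([-1.35302078e+00,2.87104537e-01,1.57803862e+00,0,1.27861084e+00,-1.50029543e-01],[.24259,-.6293,.24906]),
([-.778,-.255,2.312,.614,.684,.473],[.47662,-.21013,.19457]),(s['qpos'],s['eef_pos'])]
f=lambda k:np.concatenate([fk(q,k)[0]-p for q,p in D])
r=least_squares(f,[.3,0.1,.4,0,.4,.25]); k=r.x; print(k.round(4),np.abs(r.fun).max()); np.save('k.npy',k)
# lift, then search over place azimuth/tilt
N=np.array([.48,.274,.0])
q0=s['qpos']
for az in range(-180,180,20):       # yaz at place
  for tilt in (-55,):
    R=toolR(az,tilt); out=[]
    for h in (.062,.2):
        best=min((ik(N+[0,0,h],R,g,k) for g in (q0,[.5,.3,1.6,0,2,1.5],[.5,.3,1.6,0,2,-1.5],[.5,.3,1.6,2.5,1.3,0],[.5,.3,1.6,1.5,1.5,0])),key=lambda a:a[1]); out.append(best)
    print(az,[ (o[0].round(2).tolist(),round(o[1],4)) for o in out])
E
```

```text
[0.2403 0.1009 0.4431 0.0207 0.5725 0.2304] 7.365496503264346e-05
-180 [([-0.03, 0.33, 2.15, 1.14, 1.12, 2.32], np.float64(0.0)), ([-0.03, 0.05, 2.14, 1.04, 1.25, 2.6], np.float64(0.0))]
-160 [([-0.01, 0.43, 2.0, 0.91, 1.32, 2.25], np.float64(0.0)), ([-0.01, 0.19, 1.98, 0.88, 1.48, 2.46], np.float64(0.0))]
-140 [([0.05, 0.53, 1.84, 0.71, 1.5, 2.16], np.float64(0.0)), ([0.05, 0.32, 1.83, 0.71, 1.67, 2.31], np.float64(0.0))]
-120 [([0.12, 0.62, 1.71, 0.52, 1.66, 2.03], np.float64(0.0)), ([0.12, 0.42, 1.69, 0.54, 1.84, 2.13], np.float64(0.0))]
-100 [([0.2, 0.69, 1.6, 0.31, 1.77, 1.86], np.float64(0.0)), ([0.2, 0.5, 1.58, 0.33, 1.97, 1.93], np.float64(0.0))]
-80 [([0.29, 0.73, 1.53, 0.1, 1.84, 1.67], np.float64(0.0)), ([0.29, 0.55, 1.51, 0.11, 2.04, 1.69], np.float64(0.0))]
-60 [([0.38, 0.74, 1.5, -0.12, 1.85, 1.46], np.float64(0.0)), ([0.38, 0.56, 1.49, -0.13, 2.04, 1.43], np.float64(0.0))]
-40 [([0.47, 0.73, 1.53, -0.34, 1.8, 1.25], np.float64(0.0)), ([0.47, 0.55, 1.51, -0.36, 1.98, 1.18], np.float64(0.0))]
-20 [([0.55, 0.68, 1.6, -0.54, 1.68, 1.08], np.float64(0.0)), ([0.55, 0.5, 1.59
[... 414 characters left out ...]
2.16, -1.44, 0.87, 0.74], np.float64(0.0)), ([0.65, 0.05, 2.14, -1.21, 0.94, 0.38], np.float64(0.0))]
80 [([0.57, 0.22, 2.3, 4.43, 0.61, 0.82], np.float64(0.0)), ([0.57, -0.09, 2.28, -1.36, 0.6, 0.23], np.float64(0.0))]
100 [([0.42, 0.14, 2.4, 3.68, 0.4, 1.21], np.float64(0.0)), ([0.44, -0.2, 2.39, 4.67, 0.24, 0.19], np.float64(0.0232))]
120 [([0.24, 0.11, 2.44, 2.53, 0.42, 1.97], np.float64(0.0)), ([0.23, -0.25, 2.44, 1.7, 0.24, 2.84], np.float64(0.0426))]
140 [([0.08, 0.14, 2.4, 1.82, 0.65, 2.3], np.float64(0.0)), ([0.07, -0.2, 2.39, 1.39, 0.65, 2.84], np.float64(0.027))]
160 [([-0.01, 0.22, 2.3, 1.43, 0.9, 2.35], np.float64(0.0)), ([-0.01, -0.09, 2.28, 1.19, 0.98, 2.75], np.float64(0.0))]
```

Kinematics fit to 0.1 mm, and the placing pose is reachable. I check the path and compute the lift and transfer numbers.

```bash
cat >> h.py <<'E'
K=np.load('k.npy') if __import__('os').path.exists('k.npy') else None
def path(q,p0,R0,p1,R1,n=12):
    from scipy.spatial.transform import Slerp
    S=Slerp([0,1],Ro.concatenate([R0,R1])); Q=[]
    for u in np.linspace(0,1,n+1)[1:]:
        q,e=ik(np.array(p0)*(1-u)+np.array(p1)*u,S(u),q,K); Q.append(np.r_[q,e*1e3])
    print(np.array(Q)[[n//3-1,2*n//3-1,n-1]].round(2)); return q
E
python3 - <<'E'
from h import *
s=monitor.get_state(); q=s['qpos'];p=s['eef_pos'];R=Ro.from_quat(s['tcp_rot'])
B=[.54,-.214,.20]; q1=path(q,p,R,B,toolR(-95.7,15))
C=[.46,.12,.25]; q2=path(q1,B,toolR(-95.7,15),C,toolR(-80,0))
D=[.48,.274,.15]; path(q2,C,toolR(-80,0),D,toolR(-71,-55))
plan(B,toolR(-95.7,15)); plan(C,toolR(-80,0))
E
```

```text
[[-0.65  0.09  2.18  0.54  0.51  0.58  0.  ]
 [-0.63  0.03  2.1   0.29  0.7   0.85  0.  ]
 [-0.6   0.01  2.    0.16  0.91  0.98  0.  ]]
[[-0.42 -0.11  2.07  0.07  1.02  1.13  0.  ]
 [-0.2  -0.17  2.09  0.02  1.14  1.28  0.  ]
 [ 0.04 -0.17  2.05  0.    1.26  1.44  0.  ]]
[[ 0.16  0.1   1.88 -0.04  1.48  1.52  0.  ]
 [ 0.26  0.36  1.7  -0.03  1.72  1.56  0.  ]
 [ 0.33  0.62  1.51  0.    1.98  1.57  0.  ]]
row [ 2.240e-01 -1.000e-04 -3.214e-01] [-0.0003 -0.1117  0.0008] deg 20.111403868387175 mm 156.69660897214393
row [ 0.067  -0.8118 -0.5846] [ 0.0265 -0.1938 -0.0837] deg 38.3005403603272 mm 401.0734573619618
```

```bash
python3 -m handwheel '[[0.03,0,-0.04,0,0,0,-1],[0.06,0,-0.085,0,0,0,-1],[0.14,0,-0.2,0,-0.05,0,-1],[0.224,0,-0.321,0,-0.1117,0,-1],[0.224,0,-0.321,0,-0.1117,0,-1],[0.067,-0.812,-0.585,0.0265,-0.194,-0.0837,-1],[0.067,-0.812,-0.585,0.0265,-0.194,-0.0837,-1],[0.067,-0.812,-0.585,0.0265,-0.194,-0.0837,-1],[0.067,-0.812,-0.585,0.0265,-0.194,-0.0837,-1],[0.067,-0.812,-0.585,0.0265,-0.194,-0.0837,-1],[0.067,-0.812,-0.585,0.0265,-0.194,-0.0837,-1],[0.067,-0.812,-0.585,0.0265,-0.194,-0.0837,-1]]' 60
python3 - <<'E'
from h import *
im,p=grab('wrist','w3'); s=monitor.get_state(); print(s['finger_force'],s['opening'],s['qpos'].round(3))
print([proj(p,x).round(0) for x in [(.48,.274,.025)]+[(.5149,.3461,.025),(.5522,.239,.025),(.4077,.3085,.025),(.444,.2024,.025)]])
E
```

```text
time: 4.45
eef_pos: [0.459, 0.122, 0.2491]
tcp_rot: [0.996, 0.089, -0.001, -0.001]
contact_force: [1.0, -0.9, -3.0]
opening: 0.695
finger_force: 65.7
65.70875542704016 0.6941310111268812 [ 0.043 -0.165  2.053  0.     1.256  1.437]
[array([123., 120.]), array([56., 75.]), array([159.,  56.]), array([ 91., 176.]), array([184., 162.])]
```

View pics/w3.png

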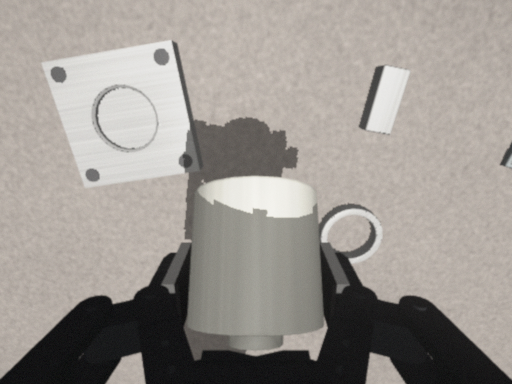

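The cup is held squarely: mouth rim at row ~178, columns 196–318, boss at (255,342). The nest shows screw dots at (58,74), (162,57), (92,175) and (185,160), with the recess at (127,118). Next is triangulating against the top view and computing the placing pose.

```bash
python3 - <<'E'
from h import *
W,pw=load('w3'); T,pt=load('top0'); g=cv2.cvtColor(W,6); gt=cv2.cvtColor(T,6)
dt=[dot(gt,u) for u in [(111.3,216.5),(154.4,201.1),(125.7,259.4),(168.7,244.1)]]
dw=[dot(g,u,10) for u in [(58,74),(162,57),(92,175)]]+[dot(g,(185,160),7)]
for a,b in zip(dt,dw): print(b.round(1),tri([(pt,a),(pw,b)]).round(4),onplane(pt,a,.025)[:2].round(4),onplane(pw,b,.025)[:2].round(4))
print('tri mean',np.mean([tri([(pt,a),(pw,b)]) for a,b in zip(dt,dw)],0).round(4),'w mean',np.mean([onplane(pw,b,.025) for b in dw],0).round(4),'diag',[(onplane(pw,dw[i],.025)+onplane(pw,dw[3-i],.025))[:2]/2 for i in (0,1)])
# recess: inner ellipse by edges
for im,p,c,r in ((g,pw,(126,118),36),(gt,pt,(140,231),17)):
    pts=[]
    for a in np.linspace(0,2*np.pi,72,endpoint=False):
        rr=np.arange(r*.7,r*1.2,.25); v=cv2.remap(cv2.GaussianBlur(im,(3,3),0),(c[0]+rr*np.cos(a)).astype(np.float32)[None],(c[1]+rr*np.sin(a)).astype(np.float32)[None],1)[0].astype(float)
        i=np.argmax(abs(np.diff(v))); 
        pts.append((c[0]+rr[i]*np.cos(a),c[1]+rr[i]*np.sin(a)))
    e=cv2.fitEllipseAMS(np.array(pts,np.float32)); print('ell',e,onplane(p,e[0],.025).round(4),onplane(p,e[0],.02).round(4))
# cup in tool: from pick and check by w3
s=monitor.get_state(); R=Ro.from_quat(s['tcp_rot'])
l,r=edges(g,list(range(225,300)),256,80); n,c,a=sil_plane(pw,l,r); print(l,r,'axis offset y_t at tcp(mm)',(n@(s['eef_pos']-c))*1e3,'n tool',R.inv().apply(n).round(4),'dist',.03/np.sin(np.radians(a/2)))
E
```

```text
[58. 74.] [0.5156 0.3501 0.0148] [0.5154 0.3468] [0.516  0.3437]
[160.9  56.4] [0.5532 0.239  0.022 ] [0.5534 0.2388] [0.5525 0.2375]
[ 92.  174.8] [0.4074 0.3103 0.0189] [0.4077 0.3085] [0.4097 0.3073]
[187.1 160.3] [0.4447 0.2011 0.0171] [0.4448 0.2003] [0.4469 0.1988]
tri mean [0.4802 0.2751 0.0182] w mean [0.4813 0.2718 0.025 ] diag [array([0.4814552 , 0.27126675]), array([0.48111462, 0.27239376])]
ell ((127.1848373413086, 117.36605834960938), (54.995277404785156, 63.77774429321289), 141.11825561523438) [0.4837 0.2694 0.025 ] [0.4828 0.2713 0.02  ]
ell ((140.02352905273438, 230.47796630859375), (25.12066650390625, 26.0833740234375), 0.5548738837242126) [0.4789 0.274  0.025 ] [0.479  0.2754 0.02  ]
[(np.float64(192.79005709212768), np.int64(225)), (np.float64(187.49402849888088), np.int64(299))] [(np.float64(317.86565231887334), np.int64(225)), (np.float64(322.4169393757139), np.int64(299))] axis offset y_t at tcp(mm) 0.0710713734639358 n tool [ 0.0032 -1.      0.0029] dist 0.14778339095683735
```

```bash
cat >> h.py <<'E'
# grasp: tool pose at pick and mouth centre / cup axis measured there
Rg=Ro.from_quat([0.952,-0.046,0.301,0.015]); pg=np.array([.5406,-.2141,.0433])
zc=np.array([-np.cos(np.radians(5.7)),np.sin(np.radians(5.7)),0]); Mw=np.array([.5775,-.2180,.045])
Mt=Rg.inv().apply(Mw-pg); zt=Rg.inv().apply(zc); Mt[1]=0; zt[1]=0; zt/=np.linalg.norm(zt)
E
python3 - <<'E'
from h import *
tilt=np.degrees(np.arctan2(zt[0],-zt[2])); print('Mt',Mt.round(4),'zt',zt.round(4))
for t in (-55,-54,-56): print(t,toolR(-71,t).apply(zt).round(4))
R=toolR(-71,-55); N=np.array([.4805,.273,.017]); tg=N+[0,0,.05]-R.apply(Mt); print('hover tcp',tg.round(4),'seat tcp',(tg-[0,0,.05]).round(4))
plan(tg,R); plan(tg+[0,0,.05],R)
E
```

```text
Mt [0.0313 0.     0.0199] zt [-0.8182  0.     -0.5749]
-55 [1.6e-03 5.0e-04 1.0e+00]
-54 [-0.015  -0.0051  0.9999]
-56 [0.0181 0.0062 0.9998]
hover tcp [0.479  0.2725 0.1041] seat tcp [0.479  0.2725 0.0541]
row [ 0.1157 -0.3644  0.3619] [-0.0239 -0.3042 -0.0453] deg 55.53137139290513 mm 210.57570398253782
row [ 0.1154 -0.3645  0.2369] [-0.0239 -0.3042 -0.0453] deg 55.53137139290513 mm 179.90592590263498
```

```bash
python3 -m handwheel '[[0.115,-0.364,0.237,-0.0239,-0.304,-0.0453,-1],[0.115,-0.364,0.237,-0.0239,-0.304,-0.0453,-1],[0.115,-0.364,0.237,-0.0239,-0.304,-0.0453,-1],[0.115,-0.364,0.237,-0.0239,-0.304,-0.0453,-1],[0.115,-0.364,0.237,-0.0239,-0.304,-0.0453,-1],[0.115,-0.364,0.237,-0.0239,-0.304,-0.0453,-1],[0.115,-0.364,0.3,-0.0239,-0.304,-0.0453,-1],[0.1155,-0.3645,0.362,-0.0239,-0.304,-0.0453,-1],[0.1155,-0.3645,0.362,-0.0239,-0.304,-0.0453,-1]]' 60
python3 - <<'E'
from h import *
grab('wrist','w4'); grab('scene','s4'); grab('top','t4'); s=monitor.get_state(); print(s['eef_pos'].round(4),s['finger_force'],s['qpos'].round(3))
a=cv2.imread('pics/w4.png'); b=cv2.imread('pics/s4.png')[60:180,240:340]; c=cv2.imread('pics/t4.png')[180:280,90:190]
r=lambda i,k:cv2.resize(i,None,fx=k,fy=k,interpolation=2)
o=np.zeros((600,800,3),np.uint8); o[:360,:480]=cv2.resize(a,(480,360)); q=r(b,3.1); o[:q.shape[0],485:485+q.shape[1]]=q[:, :315]; q=r(c,2.35); o[362:362+q.shape[0],:q.shape[1]]=q
cv2.imwrite('pics/m4.png',o)
E
```

```text
time: 5.62
eef_pos: [0.4781, 0.271, 0.102]
tcp_rot: [0.874, 0.145, -0.457, 0.076]
contact_force: [-0.8, 0.2, -2.4]
opening: 0.69
finger_force: 65.9
[0.4802 0.2719 0.1054] 65.94373131170869 [3.310e-01 6.730e-01 1.516e+00 1.000e-03 1.910e+00 1.572e+00]
```

View pics/m4.png

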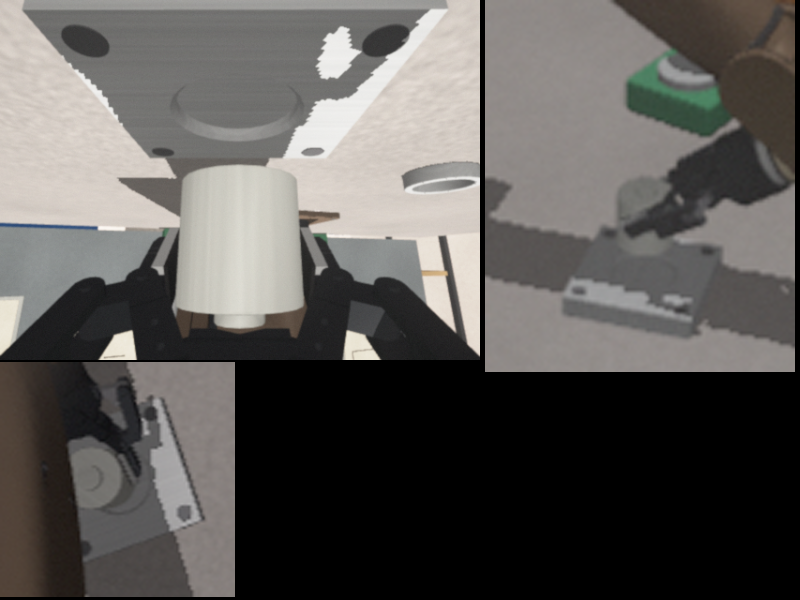

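The wrist view now looks from below the hand. The nest's screw dots are at about (91,44), (411,44), (174,162) and (334,162), with the recess behind the cup. The scene view shows the cup upright above the nest with the boss up. I use the dots to refine the centre and the scene view to check tilt.

```bash
python3 - <<'E'
from h import *
W,pw=load('w4'); W3,p3=load('w3'); g=cv2.cvtColor(W,6); g3=cv2.cvtColor(W3,6); T,pt=load('top0'); gt=cv2.cvtColor(T,6)
d4=[]
for u,r in [((91,44),18),((411,44),18),((174,162),6),((334,162),9)]:
    x,y=u; w=g[y-r:y+r+1,x-2*r:x+2*r+1]; m=(w<70).astype(np.uint8); n,l,s,c=cv2.connectedComponentsWithStats(m); k=1+np.argmax(s[1:,4]); d4.append(c[k]+[x-2*r,y-r]); print(s[k][4],end=' ')
d3=[(58,74),(160.9,56.4),(92,174.8),(187.1,160.3)]; dt=[dot(gt,u) for u in [(111.3,216.5),(154.4,201.1),(125.7,259.4),(168.7,244.1)]]
P=[onplane(pw,u,.025) for u in d4]
Q=[onplane(p3,u,.025) for u in d3]
X=[]
for u,w in zip(d4,P):
    i=int(np.argmin([np.linalg.norm(w-q) for q in Q])); x=tri([(pw,u),(p3,d3[i]),(pt,dt[i])]); X.append(x); print(u.round(1),w.round(4),Q[i].round(4),'tri',x.round(4), 'tri wrist',tri([(pw,u),(p3,d3[i])]).round(4))
print('w4 centre',np.mean(P,0).round(4),'tri',np.mean(X,0).round(4))
s=monitor.get_state(); R=Ro.from_quat(s['tcp_rot']); print('cup mouth',(s['eef_pos']+R.apply(Mt)).round(4),'axis',R.apply(zt).round(4),s['eef_pos'].round(4))
# cup axis from silhouettes in w4
l,r=edges(g,list(range(205,310)),256,80); n,c,a=sil_plane(pw,l,r); print('lateral mm',(n@(s['eef_pos']-c))*1e3, 'n·up',n[2].round(4))
E
```

```text
1168 1126 112 Traceback (most recent call last):
  File "<stdin>", line 5, in <module>
    return _wrapfunc(a, 'argmax', axis=axis, out=out, **kwds)
    return bound(*args, **kwds)
ValueError: attempt to get argmax of an empty sequence
```

```bash
python3 - <<'E'
from h import *
W,pw=load('w4'); W3,p3=load('w3'); g=cv2.cvtColor(W,6); T,pt=load('top0'); gt=cv2.cvtColor(T,6)
d4=[]
for u,r,t in [((91,44),18,70),((411,44),18,70),((174,162),6,70),((334,162),8,160)]:
    x,y=u; w=g[y-r:y+r+1,x-2*r:x+2*r+1]; m=(w<t).astype(np.uint8); n,l,s,c=cv2.connectedComponentsWithStats(m); k=1+np.argmax(s[1:,4]); d4.append(c[k]+[x-2*r,y-r]); print(s[k])
d3=[(58,74),(160.9,56.4),(92,174.8),(187.1,160.3)]; dt=[dot(gt,u) for u in [(111.3,216.5),(154.4,201.1),(125.7,259.4),(168.7,244.1)]]
P=[onplane(pw,u,.025) for u in d4]; Q=[onplane(p3,u,.025) for u in d3]; X=[]
for u,w in zip(d4,P):
    i=int(np.argmin([np.linalg.norm(w-q) for q in Q])); x=tri([(pw,u),(p3,d3[i]),(pt,dt[i])]); X.append(x); print(u.round(1),w.round(4),Q[i].round(4),'tri',x.round(4), 'wrist only',tri([(pw,u),(p3,d3[i])]).round(4))
print('w4 centre',np.mean(P,0).round(4),'tri',np.mean(X,0).round(4))
s=monitor.get_state(); R=Ro.from_quat(s['tcp_rot']); print('cup mouth',(s['eef_pos']+R.apply(Mt)).round(4),'axis',R.apply(zt).round(4),s['eef_pos'].round(4))
l,r=edges(g,list(range(205,310)),256,80); n,c,a=sil_plane(pw,l,r); print('lateral mm',(n@(s['eef_pos']-c))*1e3, 'n.up',n[2].round(4))
E
```

```text
[  11    1   50   34 1168]
[  12    1   49   33 1126]
[  1   3  22   7 112]
[  4   4  23   8 146]
[90.6 43.6] [0.5147 0.344  0.025 ] [0.516  0.3437 0.025 ] tri [0.5155 0.3447 0.0255] wrist only [0.516  0.3435 0.0258]
[410.1  43. ] [0.5516 0.2365 0.025 ] [0.5525 0.2375 0.025 ] tri [0.5528 0.2378 0.0263] wrist only [0.5524 0.2373 0.0258]
[173.5 161.9] [0.4064 0.3068 0.025 ] [0.4096 0.3073 0.025 ] tri [0.4087 0.3075 0.0256] wrist only [0.4101 0.3068 0.0263]
[333.  161.4] [0.4439 0.1995 0.025 ] [0.4469 0.1988 0.025 ] tri [0.4455 0.1998 0.0251] wrist only [0.4462 0.1996 0.0253]
w4 centre [0.4792 0.2717 0.025 ] tri [0.4806 0.2724 0.0256]
cup mouth [0.4818 0.2725 0.0683] axis [-6.e-04 -5.e-04  1.e+00] [0.4802 0.2719 0.1054]
lateral mm 1.4360457303865182 n.up -0.0018
```

```bash
python3 -m handwheel '[[0.022,-0.001,0.0166,0,0,0,-1],[0.043,-0.001,0.031,0,0,0,-1],[0.063,-0.001,0.045,0,0,0,-1],[0.082,-0.001,0.0585,0,0,0,-1],[0.082,-0.001,0.0585,0,0,0,-1],[0.082,-0.001,0.0585,0,0,0,-1]]' 60
python3 - <<'E'
from h import *
s=monitor.get_state(); R=Ro.from_quat(s['tcp_rot']); m=s['eef_pos']+R.apply(Mt); print('mouth',m.round(4),'axis',R.apply(zt).round(4),s['contact_force'].round(2)); plan(s['eef_pos']+np.array([.4806-m[0],.2724-m[1],.017-m[2]]),R)
E
```

```text
time: 6.52
eef_pos: [0.4797, 0.2722, 0.0644]
tcp_rot: [0.875, 0.145, -0.455, 0.075]
contact_force: [0.9, 0.8, -2.8]
opening: 0.695
finger_force: 65.9
mouth [0.4813 0.2727 0.0273] axis [ 6.e-04 -1.e-04  1.e+00] [ 0.86  0.79 -2.82]
row [0.02   0.0002 0.0164] [0. 0. 0.] deg 0.0 mm 10.320094723092945
```

```bash
f() { grep -E 'eef|contact|finger'; }
python3 -m handwheel '[[0.005,0,0.0045,0,0,0,-1],[0.010,0,0.008,0,0,0,-1],[0.0145,0,0.011,0,0,0,-1],[0.0145,0,0.011,0,0,0,-1]]' 60 | f
python3 -m handwheel '[[0.002,0,0.0014,0,0,0,-1],[0.004,0,0.0028,0,0,0,-1],[0.004,0,0.0028,0,0,0,-1]]' 60 | f
```

```text
eef_pos: [0.4792, 0.272, 0.0568]
contact_force: [-0.2, -0.6, -1.6]
finger_force: 65.9
eef_pos: [0.4794, 0.2721, 0.0552]
contact_force: [0.4, -0.2, -1.6]
finger_force: 66.0
```

```bash
f() { grep -E 'eef|contact'; }
python3 -m handwheel '[[0.002,0,0.0014,0,0,0,-1],[0.002,0,0.0014,0,0,0,-1]]' 60 | f
python3 -m handwheel '[[0.002,0,0.0014,0,0,0,-1],[0.002,0,0.0014,0,0,0,-1]]' 60 | f
```

```text
eef_pos: [0.4795, 0.2721, 0.0551]
contact_force: [-0.2, 0.0, 3.3]
eef_pos: [0.4795, 0.2721, 0.0551]
contact_force: [-1.1, 0.0, 5.7]
```

Contact occurs with the mouth estimated at 18 mm, which is the recess floor, 7 mm below the nest top. Next I release and back out along the tool axis.

```bash
python3 -m handwheel '[[0,0,0,0,0,0,-0.2],[0,0,0,0,0,0,0.4],[0,0,0,0,0,0,1],[0,0,0,0,0,0,1],[0,0,0,0,0,0,1],[0,0,-0.02,0,0,0,1],[0,0,-0.06,0,0,0,1],[0,0,-0.12,0,0,0,1],[0,0,-0.2,0,0,0,1],[0,0,-0.3,0,0,0,1],[0,0,-0.4,0,0,0,1],[0,0,-0.4,0,0,0,1]]'
python3 - <<'E'
from h import *
grab('wrist','w5'); grab('scene','s5')
a=cv2.imread('pics/w5.png'); b=cv2.imread('pics/s5.png')[100:180,240:340]
o=np.zeros((384,800,3),np.uint8); o[:,:480]=a[:,16:496]; o[:248,485:795]=cv2.resize(b,(310,248),interpolation=2); cv2.imwrite('pics/m5.png',o)
p=load('w5')[1]
for nm,X in dict(floor=(.4806,.2724,.017),boss=(.4806,.2724,.085),dot1=(.5155,.3447,.0255),dot2=(.5528,.2378,.0255)).items(): print(nm,proj(p,X).round(1)-[16,0], proj(load('s5')[1],X).round(1))
E
```

```text
time: 9.4
eef_pos: [0.6063, 0.315, 0.1482]
tcp_rot: [0.877, 0.146, -0.452, 0.075]
contact_force: [-0.2, 0.1, 0.0]
opening: 0.999
finger_force: 0.0
floor [237.7 141.6] [291.5 149.1]
boss [237.6 207.4] [292.1 132.2]
dot1 [167.8 120.7] [312.2 140.6]
dot2 [305.7 120.2] [303.9 160. ]
```

View pics/m5.png

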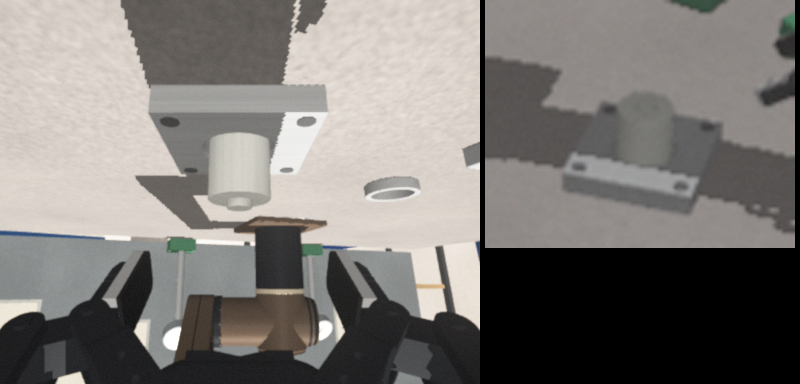

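The cup stands upright in the recess with its boss up. The boss top is at about (238,206), against a predicted (238,207) for the seated height; resting on the nest top would put it near 215. One numeric tilt check, then I hand in.

```bash
python3 - <<'E'
from h import *
W,p=load('w5'); g=cv2.cvtColor(W,6); l,r=edges(g,list(range(150,190)),254,45); n,c,a=sil_plane(p,l,r); print(l,r,'tilt',n[2],'lateral mm',n@(np.array([.4806,.2724,.04])-c)*1e3)
y0=g[185:220,254].astype(int); print([(185+i,v) for i,v in enumerate(np.diff(y0)) if abs(v)>10])
back=.4806+.012*-np.cos(np.radians(19)),.2724-.012*np.sin(np.radians(19)); print('far/near boss edge rows z.085',[proj(p,(.4806+s*.012*.946,.2724+s*.012*.326,.085)).round(1) for s in (-1,1)])
S,ps=load('s5'); gs=cv2.cvtColor(S,6); l,r=edges(gs,list(range(138,150)),292,14); n,c,a=sil_plane(ps,l,r); print(l,r,'tilt scene',n[2])
E
```

```text
[(np.float64(225.21987564602733), np.int64(150)), (np.float64(223.74471698356476), np.int64(189))] [(np.float64(284.42263800694934), np.int64(150)), (np.float64(282.3309440322353), np.int64(189))] tilt -0.041972502383276274 lateral mm 0.5720496489392719
[(190, np.int64(-25)), (191, np.int64(-20)), (196, np.int64(17)), (197, np.int64(19)), (204, np.int64(-24)), (205, np.int64(-25)), (209, np.int64(11)), (210, np.int64(33)), (211, np.int64(21))]
far/near boss edge rows z.085 [array([253.7, 210.3]), array([253.5, 204.2])]
[(np.float64(283.6207264958085), np.int64(138)), (np.float64(282.5181623932609), np.int64(149))] [(np.float64(299.64252136765117), np.int64(138)), (np.float64(299.1463675213156), np.int64(149))] tilt scene 0.030528524517409686
```

The boss edge rows match the prediction (204.5/210.3 against 204.2/210.3). The tilt figure is doubtful because the background changes along the edges, so I compare directly with the expected upright silhouette.

```bash
python3 - <<'E'
from h import *
W,p=load('w5'); g=cv2.cvtColor(W,6); c=-p['R'].T@p['t']; ax=np.array([.4806,.2724])
v=c[:2]-ax; D=np.linalg.norm(v); b=np.arctan2(v[1],v[0]); t=np.arccos(.03/D)
for s in (1,-1):
    q=ax+.03*np.array([np.cos(b+s*t),np.sin(b+s*t)])
    print('pred side',[proj(p,(*q,z)).round(1) for z in (.03,.05,.077)])
for y in (145,150,160,170,180,188): 
    d=np.diff(g[y].astype(int)); print(y,[(i,int(d[i])) for i in range(215,296) if abs(d[i])>14])
print('boss row 207',[(i,int(x)) for i,x in enumerate(np.diff(g[207].astype(int))) if 235<i<275 and abs(x)>10],'pred',proj(p,(.4806,.2724,.085)))
S,ps=load('s5'); gs=cv2.cvtColor(S,6); c=-ps['R'].T@ps['t']; v=c[:2]-ax; D=np.linalg.norm(v); b=np.arctan2(v[1],v[0]); t=np.arccos(.03/D)
for s in (1,-1):
    q=ax+.03*np.array([np.cos(b+s*t),np.sin(b+s*t)]); print('scene pred',[proj(ps,(*q,z)).round(1) for z in (.03,.05,.07)])
E
```

```text
pred side [array([223.3, 152.1]), array([222.7, 171.2]), array([221.8, 198.2])]
pred side [array([284. , 152.2]), array([284.6, 171.3]), array([285.4, 198.3])]
145 [(224, 17), (225, 20), (284, -22), (285, -19), (290, 41), (291, 44), (292, 22), (293, 15)]
150 [(225, 21), (284, -19), (285, -19), (288, 19), (289, 46), (290, 37)]
160 [(224, 16), (286, 50), (287, 17)]
170 [(223, 18), (224, 22), (285, 37), (286, 18), (294, -19), (295, -59)]
180 [(223, 28), (224, 26), (285, 20), (286, 26)]
188 [(223, 27), (224, 20), (285, 18), (286, 27)]
boss row 207 [(241, -14), (242, -29), (266, 13), (267, 25), (268, 16)] pred [253.60607844 207.37093032]
scene pred [array([300.7, 146.3]), array([300.9, 141.4]), array([301.2, 136.4])]
scene pred [array([282.6, 145.8]), array([282.7, 140.9]), array([282.8, 135.9])]
```

The sides match an upright cup: the left edge runs 225→223.5 and the right 285→286, with no lean. Handing in.

```bash
python3 -c "
from h import *
print(monitor.get_state()['time'],ctrl.sign_off())"
```

```text
the job is handed in; nothing more can be done
9.5 None
```

The cup is in the nest recess, mouth down and boss up, upright and sitting on the floor of the recess; I let go, backed the gripper clear, and handed the job in at 9.5 s, but sign-off gave no verdict.

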